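# Pop a swab tub's sprung lid and catch it

### The arm

A 6-joint arm with a two-finger parallel gripper is mounted at the origin on the work surface. World frame = base frame: x ahead of the robot, y to its left, z up, the work surface at z = 0. Lengths are in m, angles in rad, forces in N, time in s.
With the tool pointing down it reaches from about 0.35 to 1 m from the base axis. Payload 7.1 kg.
Tool frame: the origin (TCP) lies at the very end of the fingers, on their centre line; the grasp point (between the pads) lies 19 mm behind it; z points along the fingers, y is the line along which they close (so a half turn about z gives the same grasp; the last joint's range is limited). The gripper opens to 85 mm and grips with 20 to 120 N. Pads are 22 mm wide; open, the fingers measure 114 mm over their backs; the gripper's body (76 mm by 85 mm) begins 54 mm behind the grasp point. The pads swing forward as they close: fully open they stand 13 mm farther back than shut.
Start: joints at [1.249, 0.423, 1.63, -0, 1.089, -0.019], TCP at [0.186, 0.597, 0.231] pointing down, gripper open.
Joint ranges: [-3, 3], [-0.9, 2.11], [0.09, 2.58], [-1.31, 4.45], [0.11, 2.69], [-2.54, 2.54]. Speed limits (rad/s): [2.39, 2.39, 3.01, 3.14, 3.14, 3.14].

### API

Orientations are given as a unit quaternion [w, x, y, z].
In Python, from cell import telemetry, cams, ticket gives the robot as it stands.
- The arm moves only by the tool send_rows, never from a script. Its argument "deltas" is a list of rows, each a list of 2 entries, a list of its own where there are three numbers: the shift along the world's x, y, z as a fraction of full scale, then the turn about the world's z as a fraction of full scale. A call has 1 to 5 rows; each row is the pose to reach, as a shift and turn from the pose commanded when the call began; what a row does not reach only later rows make up. Full scale, the value 1, is 0.4 m for a shift and 60 degrees for a turn. A row lasts 1/12 s, in which the tool goes at most 41.7 mm and 7.16 degrees, less where a joint would pass 70% of its speed; a pose out of reach is approached as far as the arm can. A call with a number of a shift or a turn outside -1 to 1 is refused whole. A call with a gripper value outside its range is refused whole. "jaw" is the opening, from 0 (shut) to 1 (fully open), set as the call begins (left out, the last holds). The fingers move at their own pace and stop on an object; "squeeze" is the grip in N (left out, the last holds). Time passes only in rows, so rows that repeat a pose let the fingers close. It gives the time, the measured TCP pose, the force, the opening and the grip force at its end, in the units of the state.
- telemetry.state(): the state, without advancing time (a new reading comes with each control period).
- cams.grab_frame(name): name is "scene" or "top" or "wrist"; returns the picture (420x560x3 uint8, red, green, blue); there is no depth.
- cams.camera_model(name): a dict with "camera_matrix" (3x3 intrinsics, pixels), "R" (3x3) and "t" (3): a world point X has camera coordinates R X + t. Camera axes: x right, y down, z forward; pixel columns grow to the right and rows downward; lengths in m; the calibration is good to about 2 mm. The wrist camera is an equidistant fisheye: a pixel r from the principal point sees the ray r / f radians off the axis. A picture is of the moment at which its call begins: read the wrist's pose just before it. camera_model takes no time and is no camera call; for the wrist camera it gives the pose at the moment of the call.
- ticket.sign_off(): hands the job in; it is judged then, once.
The state is a dict: "time": time; "joint_positions": joint angles; "joint_velocities": joint speeds; "joint_torque": joint torques, N m; "ee_pos": TCP position; "ee_rot": TCP orientation; "ft_force": force on the tool from outside, world axes, zero at the start; "moment": the same for the moment, N m; "grip_width": opening from 0.0 (shut) to 1.0 (fully open); "grip_force": force on a finger pad.
Only numpy, scipy, OpenCV 4.12 (cv2) and the standard library are available. Lean on these libraries where they do the work, as an engineer would, in place of code of your own. Each camera call takes 0.05 s, during which the arm holds its last target. There are 200 camera calls.

### The job

Open the swab tub on the bathroom shelf without letting its sprung lid fly up: press its button down with one fingertip while the other finger waits just above the lid, keep the button down for a moment with the popped lid caught under that other finger, then ease the lid up until it stands fully open and move clear. Only touch the tub: do not lift, tip or shove it, and leave everything else on the shelf where it is.

Things in the scene. Friction and masses are not known exactly. Their poses are not given: they have to be found in the camera images.
- swab_tub: clear plastic box-shaped tub full of cotton swabs, with a white top, standing loose on the shelf: 112 mm long (own x), 88 mm wide (own y), 82 mm tall without the button, about 0.3 kg. Origin: centre of its underside; own +x points from the lid's hinge to the button, z up. At 76 to 82 mm height a latch housing (x +29 to +56 mm, y +-23 mm) carries the button
- button_top (a point): centre of the flat top of the push button (19 mm along the tub's x, 28 mm along its y), 90 mm above the tub's underside, 12 mm above the shut lid's top and 8 mm above the housing around it; 43.5 mm ahead (+x) of the tub's centre. It goes straight down with the button
- swab_button (a joint): travel of the push button, m: 0 up, 0.006 fully down. It springs back: 1.5 N to start it, 5 N fully down. The lid comes free at about 4 mm
- swab_lid (a joint): angle of the lid, rad: 0 shut and latched, 1.75 fully open (leaning a little back). Once free a spring drives it all the way up in about a quarter of a second and keeps it there; a stopping finger 40 mm from the hinge feels less than 1 N. The lid's free end rises while the hinge end stays
- lid_hinge (a point): middle of the lid's hinge line (along the tub's y), 76 mm above the tub's underside, 53 mm behind (-x) the tub's centre; does not move on the tub
- lid_edge (a point): middle of the top of the lid's free edge, by the latch housing: 79 mm from the hinge. Turns with the lid. The lid is a flat plate 78 mm long, 80 mm wide, 4 mm thick (a raised panel adds 1 mm); shut, its top is 78 mm above the tub's underside and its free edge 26 mm ahead (+x) of the tub's centre
- cream_jar: closed round glass cream jar with a metal cap, 59 mm across, 46 mm tall, close beside the tub; leave alone. Origin: centre of its underside
- nail_clipper: steel nail clipper, 62 by 13 by 13 mm, lying close beside the tub; leave alone. Origin: middle of its underside
- comb: green plastic comb lying flat, 150 by 34 by 5 mm; leave alone. Origin: middle of its underside, long side along own x
- toothbrush_cup: blue ceramic cup, 72 mm across, 98 mm tall, with two toothbrushes reaching 190 mm; leave alone. Origin: centre of its underside
- deodorant_can: aluminium spray can with a white cap, 45 mm across, 150 mm tall; leave alone. Origin: centre of its underside
- pad_jar: round clear jar of cotton pads with a white screw lid and no button, 73 mm across, 75 mm tall; leave alone. Origin: centre of its underside
- soap_dish: white ceramic dish 115 by 80 by 16 mm with a bar of soap up to 34 mm height; leave alone. Origin: centre of its underside
There are look-alikes about, which are no part of the job. Several things have the shape of the swab_tub; the one meant has the colours described above.

How it is judged:
On the way, in this order (a step that is already met when the one before it is completed fails the run):
1. the button is pressed (value of joint swab_button above 0.002 m).
2. one finger still holds the button down while the popped lid is caught under the other, less than about half open (value of joint swab_button above 0.003 m and contact force between the fingers and swab_button above 0.5 N and contact force between the fingers and swab_lid above 0.1 N and value of joint swab_lid between 0.04 and 0.7 rad), for 0.2 s.
At the end, for the whole second after the job is handed in: The lid stands open (over 1.55 rad), the button is up again, the tub stands upright on the shelf within 30 mm of where it was, and everything else is within 25 mm of where it was (value of joint swab_lid above 1.55 rad and value of joint swab_button below 0.002 m and distance of swab_tub from where it was at the start of the episode below 0.03 m and angle between swab_tub's own z axis and vertical below 0.08 rad and height (world z) of swab_tub below 0.026 m and linear speed of swab_tub below 0.02 m/s and distance of each of cream_jar, nail_clipper, comb, toothbrush_cup, deodorant_can, pad_jar, soap_dish from where it was at the start of the episode below 0.025 m); the robot touches nothing.
It fails at once if the lid flies up by itself (faster than 4 rad/s between 0.6 and 0.9 rad, about half way up) (value of joint swab_lid between 0.6 and 0.9 rad and velocity of joint swab_lid above 4 rad/s).
It fails at once if the tub is lifted 10 mm or tipped (height (world z) of swab_tub above 0.028 m or angle between swab_tub's own z axis and vertical above 0.2 rad).
It fails at once if the tub is shoved over 30 mm (distance of swab_tub from where it was at the start of the episode above 0.03 m).
It fails at once if another thing on the shelf is moved over 25 mm or tipped over (distance of any of cream_jar, nail_clipper, comb, toothbrush_cup, deodorant_can, pad_jar, soap_dish from where it was at the start of the episode above 0.025 m or angle between any of cream_jar, nail_clipper, comb, toothbrush_cup, deodorant_can, pad_jar, soap_dish's own z axis and vertical above 0.35 rad).
It also fails if it takes over 38 s, if anything falls off the work surface, if the arm or the gripper's body presses on something with over 40 N, if the wrist force passes 120 N, or if a joint passes its speed limit or range.

## Working session

There is one attempt and no reset: what is moved stays moved. The work goes in short steps, Python scripts to look and compute and a tool call to move; the robot and the scene stay as the last step left them, time stands still between calls to the robot, and variables do not carry over. Pictures are saved under pics/ and viewed, at most 10 in all, crops included, and the job is handed in when it is done.

Besides the shell and the picture viewer there is one more tool, called after "Call:" in YAML: its name, and indented under it one key for each argument. send_rows: Moves the arm, as the interface text tells. Shift numbers are shares of 0.4 m and turn numbers shares of 60 degrees, none past 1 either way. Its arguments: {"type":"object","properties":{"deltas":{"type":"array","items":{"type":"array"}},"jaw":{"type":"number"},"squeeze":{"type":"number"}},"required":["deltas"]}

```bash
mkdir -p pics; python3 - <<'E'
from cell import telemetry,cams
import cv2
s=telemetry.state();print(s)
for n in("scene","top"):
    im=cams.grab_frame(n);cv2.imwrite(f"pics/{n}0.png",cv2.resize(im[:,:,::-1],(800,600),interpolation=cv2.INTER_CUBIC));m=cams.camera_model(n);print(n,m)
E
```

```text
{'time': 0.0, 'joint_positions': array([ 1.24899592e+00,  4.23852266e-01,  1.63070243e+00,  2.74971407e-06,
        1.08857920e+00, -1.89648112e-02]), 'joint_velocities': array([-0.00072589, -0.00223726,  0.00093026,  0.00112528, -0.00153364,
       -0.00154745]), 'joint_torque': array([ 3.00889069e-04, -5.57373655e+01, -2.81748569e+01,  6.87767829e-05,
        7.09420361e-03, -5.07857283e-05]), 'ee_pos': array([0.18617277, 0.59605331, 0.23053367]), 'ee_rot': array([-1.31865701e-04,  1.50840447e-01,  9.88557821e-01, -7.59254091e-04]), 'ft_force': array([-0.36162876,  1.02122179, -0.10301554]), 'moment': array([-0.02451392, -0.00887166, -0.00030598]), 'grip_force': 0.0, 'grip_width': 1.0017866957255506}
scene {'camera_matrix': array([[485.19951595,   0.        , 279.62067059],
       [  0.        , 485.19951595, 215.65253248],
       [  0.        ,   0.        ,   1.        ]]), 'R': array([[ 0.1487456 ,  0.9888253 , -0.00996375],
       [ 0.7746436 , -0.122778  , -0.6203651 ],
       [-0.61465603,  0.08455822, -0.78424988]]), 't': array([-0.05951711, -0.31419106,  1.76195188])}
top {'camera_matrix': array([[460.20886923,   0.        , 280.41123986],
       [  0.        , 460.20886923, 208.53552391],
       [  0.        ,   0.        ,   1.        ]]), 'R': array([[ 9.22090620e-03, -9.99957450e-01, -2.69235962e-04],
       [-9.99123265e-01, -9.20221748e-03, -4.08414063e-02],
       [ 4.08371910e-02,  6.45594690e-04, -9.99165605e-01]]), 't': array([-0.01954779,  0.48287277,  1.44415353])}
```

View pics/scene0.png

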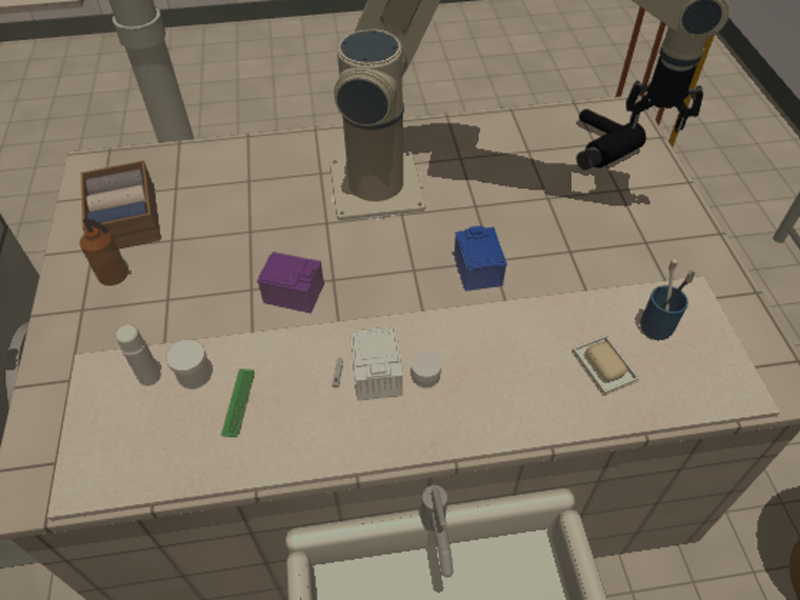

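View pics/top0.png

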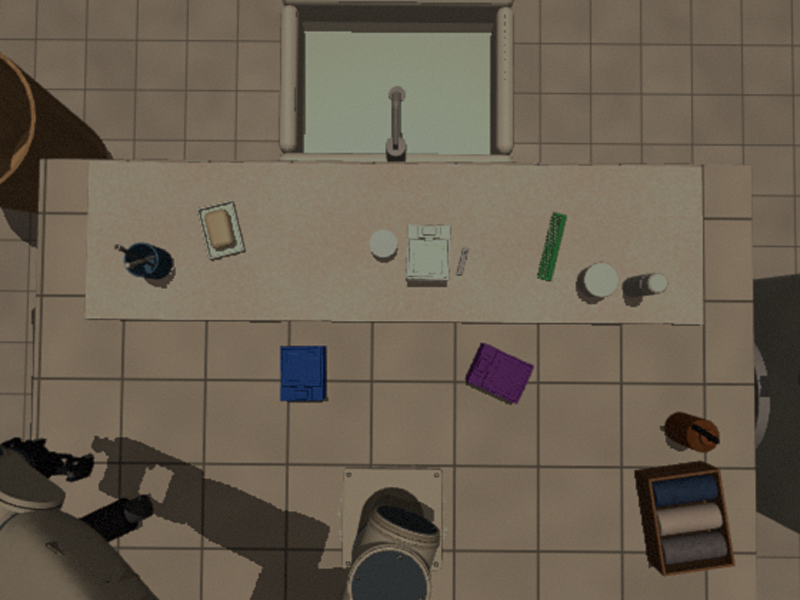

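Candidates for the tub (top picture): white (429,252), blue (303,374), purple (500,373); the pad_jar (600,280) is round and has no button. The white one at (429,252) matches, with the button at its upper end near (430,230). The cream jar is at (384,243) and the clipper at (463,262). I'll check it in one close crop.

```bash
python3 - <<'E'
from cell import cams
import cv2,numpy as np
a=cams.grab_frame("top")[145:215,255:345,::-1]
b=cams.grab_frame("scene")[215:295,225:315,::-1]
A=cv2.resize(a,None,fx=7,fy=7,interpolation=cv2.INTER_CUBIC)
cv2.imwrite("pics/c1.png",cv2.convertScaleAbs(A,alpha=1.3))
cv2.imwrite("pics/c2.png",cv2.convertScaleAbs(cv2.resize(b,None,fx=7,fy=7,interpolation=cv2.INTER_CUBIC),alpha=1.3))
E
```

```text
(no output)
```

View pics/c1.png

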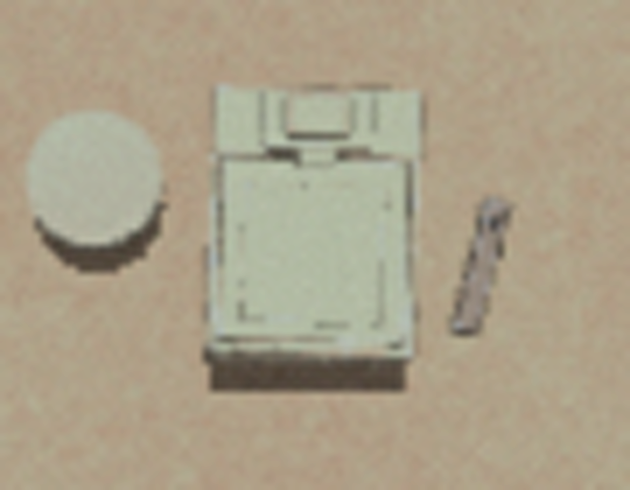

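White tub confirmed. Its button is centred near crop (320,115), the hinge edge runs from (207,352) to (410,355), the button end runs from (217,87) to (424,88), and it is turned only a few degrees.

```bash
cat > h.py <<'E'
import numpy as np
from cell import cams,telemetry
def hit(m,px,z):
    r=np.linalg.solve(m["camera_matrix"],[px[0],px[1],1.]);r=m["R"].T@r;c=-m["R"].T@m["t"]
    return c+r*(z-c[2])/r[2]
E
python3 - <<'E'
from h import *
m=cams.camera_model("top")
f=lambda u,v,z:hit(m,(255+(u+.5)/7-.5,145+(v+.5)/7-.5),z)
P=[f(u,v,.094) for u,v in((217,87),(424,88),(410,355),(207,352))]
print(np.round(P,4),np.mean(P,0))
d=(P[0]+P[1]-P[2]-P[3]);print(np.degrees(np.arctan2(d[1],d[0])),np.hypot(*d[:2])/2)
w=P[0]+P[3]-P[1]-P[2];print(np.degrees(np.arctan2(-w[0],w[1])),np.hypot(*w[:2])/2)
print("button",f(320,115,.108),"lid edge",f(317,157,.096))
E
```

```text
[[ 0.634  -0.0292  0.094 ]
 [ 0.6343 -0.1176  0.094 ]
 [ 0.52   -0.1123  0.094 ]
 [ 0.5205 -0.0259  0.094 ]] [ 0.57719895 -0.07123858  0.094     ]
-2.1422058971359266 0.11397941123300206
-0.033515287509024216 0.08742325376363684
button [ 0.62030826 -0.07265881  0.108     ] lid edge [ 0.60404944 -0.07201614  0.096     ]
```

Call:
send_rows:
  deltas:
    - [[0.05,-0.083,0.01],-0.062]
    - [[0.1,-0.167,0.02],-0.124]
    - [[0.15,-0.25,0.03],-0.186]
    - [[0.2,-0.333,0.04],-0.248]
    - [[0.25,-0.417,0.05],-0.31]
  jaw: 0.55

```text
time: 0.62
ee_pos: [0.2868, 0.4281, 0.2513]
ee_rot: [0.0, 0.31, 0.951, -0.0]
ft_force: [0.8, 0.4, 1.1]
grip_width: 0.552
grip_force: 0.0
```

Call:
send_rows:
  deltas:
    - [[0.05,-0.083,0],-0.062]
    - [[0.1,-0.167,0],-0.124]
    - [[0.15,-0.25,0],-0.186]
    - [[0.2,-0.333,0],-0.248]
    - [[0.25,-0.417,0],-0.31]

```text
time: 1.03
ee_pos: [0.3869, 0.2613, 0.2515]
ee_rot: [0.0, 0.46, 0.888, 0.0]
ft_force: [1.1, 0.2, -0.9]
grip_width: 0.549
grip_force: 0.0
```

Call:
send_rows:
  deltas:
    - [[0.05,-0.083,0],-0.062]
    - [[0.1,-0.167,0],-0.124]
    - [[0.15,-0.25,0],-0.186]
    - [[0.2,-0.333,0],-0.248]
    - [[0.25,-0.417,0],-0.31]

```text
time: 1.45
ee_pos: [0.4869, 0.0943, 0.2514]
ee_rot: [0.0, 0.597, 0.802, 0.0]
ft_force: [1.1, 0.5, -0.7]
grip_width: 0.553
grip_force: 0.0
```

Call:
send_rows:
  deltas:
    - [[0.05,-0.083,0],-0.062]
    - [[0.1,-0.167,0],-0.124]
    - [[0.15,-0.25,0],-0.186]
    - [[0.2,-0.333,0],-0.248]
    - [[0.25,-0.417,0],-0.31]

```text
time: 1.87
ee_pos: [0.5869, -0.0726, 0.2512]
ee_rot: [-0.0, 0.719, 0.695, -0.0]
ft_force: [1.2, 1.2, -0.4]
grip_width: 0.548
grip_force: 0.0
```

```bash
python3 - <<'E'
from h import *
import cv2
m=cams.camera_model("wrist");im=cams.grab_frame("wrist");print(m, telemetry.state()["ee_pos"])
cv2.imwrite("pics/w1.png",cv2.resize(im[:,:,::-1],(800,600),interpolation=cv2.INTER_CUBIC))
E
```

```text
{'camera_matrix': array([[325.1922621 ,   0.        , 278.25534097],
       [  0.        , 325.1922621 , 209.61426538],
       [  0.        ,   0.        ,   1.        ]]), 'R': array([[ 9.99405028e-01, -3.44901756e-02,  1.34911845e-04],
       [-3.28279584e-02, -9.50025444e-01,  3.10441591e-01],
       [-1.05790153e-02, -3.10261315e-01, -9.50592447e-01]]), 't': array([-0.58899502, -0.09550105,  0.38342733])} [ 0.59065407 -0.07790478  0.25159608]
```

View pics/w1.png

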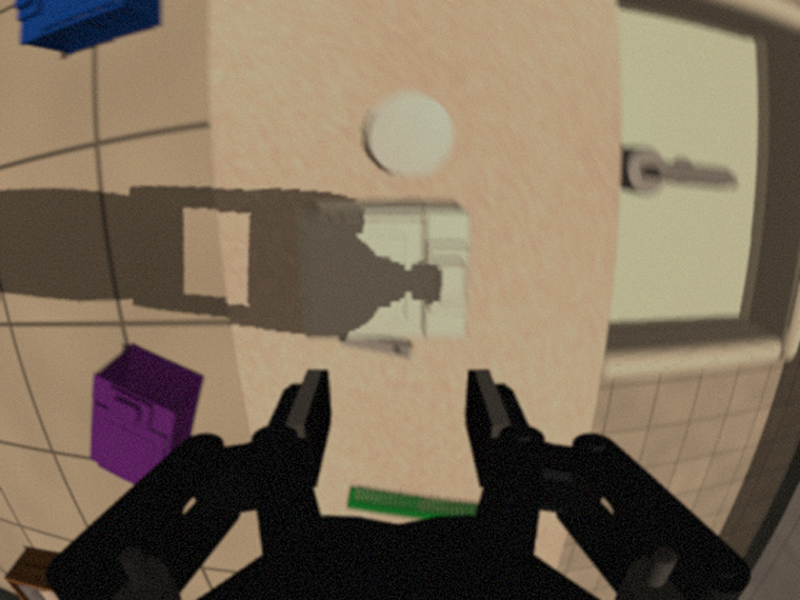

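```bash
cat >> h.py <<'E'
def ray(m,px):
    K=m["camera_matrix"];d=(np.array(px)-K[:2,2])/K[0,0];r=np.hypot(*d)
    return m["R"].T@np.r_[d/r*np.sin(r),np.cos(r)],-m["R"].T@m["t"]
def whit(m,px,z,ax=2):
    r,c=ray(m,px);return c+r*(z-c[ax])/r[ax]
E
python3 - <<'E'
from h import *
import cv2
s=telemetry.state();m=cams.camera_model("wrist");im=cams.grab_frame("wrist");s2=telemetry.state();p=s["ee_pos"];print(s["time"],s2["time"],p,s2["ee_pos"],s2["joint_velocities"].round(4),-m["R"].T@m["t"])
f=lambda u,v:(u*.7-.15,v*.7-.15)
for n,q in dict(TR=(468,205),BR=(467,337),edgeT=(424,207),edgeB=(426,337)).items():print(n,whit(m,f(*q),.094).round(4))
for n,q in dict(Lin=(328,371),Lout=(303,371),Rin=(468,371),Rout=(490,371)).items():print(n,(whit(m,f(*q),p[1]+.011,1)-p).round(4))
cv2.imwrite("pics/w2.png",cv2.convertScaleAbs(cv2.resize(im[120:320,180:380,::-1],(600,600),interpolation=cv2.INTER_CUBIC),alpha=1.5))
E
```

```text
1.9167 1.9667 [ 0.59065407 -0.07790478  0.25159608] [ 0.58885772 -0.0751607   0.25124225] [ 0.0591 -0.0339  0.0692  0.0321  0.0132 -0.0103] [0.59324323 0.00301895 0.39432969]
TR [ 0.6389 -0.0331  0.094 ]
BR [ 0.6383 -0.1259  0.094 ]
edgeT [ 0.6101 -0.0337  0.094 ]
edgeB [ 0.6092 -0.1245  0.094 ]
Lin [-0.0231  0.011   0.0043]
Lout [-0.0318  0.011   0.0039]
Rin [0.0233 0.011  0.0081]
Rout [0.0305 0.011  0.009 ]
```

View pics/w2.png

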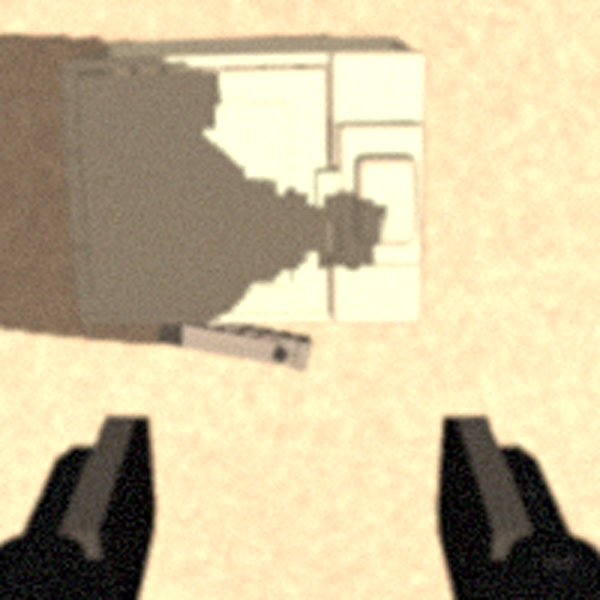

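```bash
python3 - <<'E'
from h import *
m=cams.camera_model("wrist");s=telemetry.state()
print(s["time"],s["ee_pos"],s["ft_force"])
c=np.array([.59324323,.00301895,.39432969]);m["t"]=-m["R"]@c
f=lambda u,v:(180+(u+.5)/3-.5,120+(v+.5)/3-.5)
for n,u,v,z in(("TR",424,52,.094),("BR",417,321,.094),("edge",330,190,.096),("bTL",357,155,.108),("bTR",416,155,.108),("bBR",411,243,.108),("TLlid",73,62,.096),("BLlid",80,322,.096)):print(n,whit(m,f(u,v),z).round(4))
E
```

```text
1.9667 [ 0.58885772 -0.0751607   0.25124225] [-0.34063156  0.29529618 -0.08153843]
TR [ 0.6325 -0.0263  0.094 ]
BR [ 0.6298 -0.1149  0.094 ]
edge [ 0.6021 -0.0689  0.096 ]
bTL [ 0.6101 -0.0555  0.108 ]
bTR [ 0.6279 -0.056   0.108 ]
bBR [ 0.6262 -0.0836  0.108 ]
TLlid [ 0.5238 -0.0244  0.096 ]
BLlid [ 0.5178 -0.1104  0.096 ]
```

Call:
send_rows:
  deltas:
    - [[0,0,-0.06],0]
    - [[0,0,-0.12],0]
    - [[0,0,-0.18],0]
    - [[0,0,-0.24],0]
    - [[0,0,-0.29],0]

```text
time: 2.38
ee_pos: [0.5853, -0.0701, 0.1336]
ee_rot: [-0.001, 0.718, 0.696, -0.0]
ft_force: [-0.4, 0.4, -0.2]
grip_width: 0.552
grip_force: 0.0
```

Call:
send_rows:
  deltas:
    - [[0,0,0],0]
    - [[0,0,0],0]
    - [[0,0,0],0]
    - [[0,0,0],0]
    - [[0,0,0],0]

```text
time: 2.8
ee_pos: [0.5873, -0.0707, 0.1369]
ee_rot: [0.001, 0.718, 0.696, 0.001]
ft_force: [-0.4, 0.5, -0.2]
grip_width: 0.551
grip_force: 0.0
```

```bash
python3 - <<'E'
from h import *
import cv2
s=telemetry.state();m=cams.camera_model("wrist");im=cams.grab_frame("wrist");p=s["ee_pos"];print(p,s["ee_rot"],s["ft_force"],s["joint_velocities"].round(3))
cv2.imwrite("pics/w3.png",cv2.convertScaleAbs(cv2.resize(im[120:320,180:380,::-1],(600,600),interpolation=cv2.INTER_CUBIC),alpha=1.5))
np.save("m.npy",m,allow_pickle=True)
E
```

```text
[ 0.58726837 -0.07066718  0.13688709] [0.00103283 0.71773934 0.69631066 0.00080088] [-0.3608558   0.5158061  -0.20091311] [ 0.001  0.002  0.004 -0.    -0.002  0.   ]
```

View pics/w3.png

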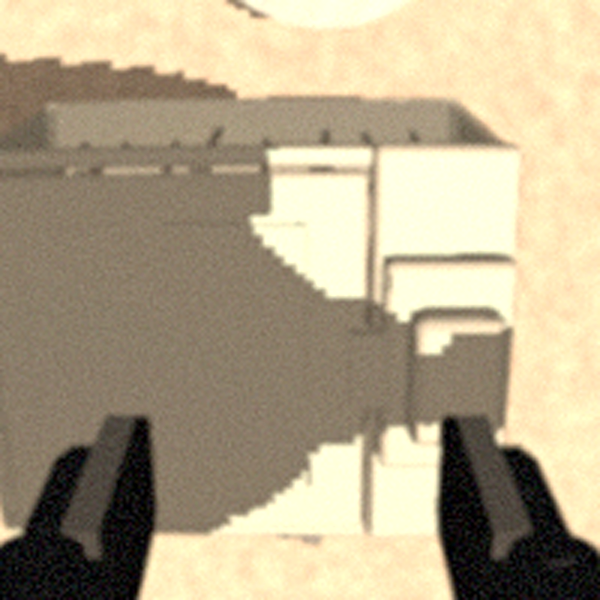

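```bash
python3 - <<'E'
from h import *
m=np.load("m.npy",allow_pickle=True).item();p=np.array([.58727,-.07067,.13689])
f=lambda u,v:(180+(u+.5)/3-.5,120+(v+.5)/3-.5)
for n,u,v,z in(("TR",519,148,.094),("edge",372,190,.096),("edgeB",364,530,.096),("bTL",418,318,.108),("bTR",506,320,.108),("bBL",413,430,.108),("bBR",504,430,.108)):print(n,whit(m,f(u,v),z).round(4))
for n,u in(("Lin",150),("Lout",108),("Rin",444),("Rout",487)):print(n,(whit(m,f(u,417),p[1]+.011,1)-p).round(4))
E
```

```text
TR [ 0.6327 -0.027   0.094 ]
edge [ 0.6032 -0.0344  0.096 ]
edgeB [ 0.6013 -0.1119  0.096 ]
bTL [ 0.6109 -0.0566  0.108 ]
bTR [ 0.628  -0.0577  0.108 ]
bBL [ 0.6103 -0.0805  0.108 ]
bBR [ 0.6289 -0.0815  0.108 ]
Lin [-0.0231  0.011   0.0038]
Lout [-0.0301  0.011   0.0037]
Rin [0.0235 0.011  0.0068]
Rout [0.0303 0.011  0.0075]
```

Call:
send_rows:
  deltas:
    - [[0.007,0,-0.02],0]
    - [[0.007,0,-0.04],0]
    - [[0.007,0,-0.055],0]
    - [[0.007,0,-0.06],0]
    - [[0.007,0,-0.06],0]

```text
time: 3.27
ee_pos: [0.5883, -0.0705, 0.11]
ee_rot: [-0.001, 0.718, 0.696, -0.001]
ft_force: [0.7, 0.1, 0.0]
grip_width: 0.55
grip_force: 0.0
```

Call:
send_rows:
  deltas:
    - [[0,0,0],0]
    - [[0,0,0],0]
    - [[0,0,0],0]

```text
time: 3.52
ee_pos: [0.5894, -0.0707, 0.1115]
ee_rot: [0.0, 0.718, 0.696, 0.0]
ft_force: [0.5, 0.1, -0.1]
grip_width: 0.549
grip_force: 0.0
```

Call:
send_rows:
  deltas:
    - [[0,0,-0.0025],0]
    - [[0,0,-0.005],0]
    - [[0,0,-0.0075],0]
    - [[0,0,-0.01],0]
    - [[0,0,-0.01],0]

```text
time: 3.93
ee_pos: [0.589, -0.0706, 0.1071]
ee_rot: [-0.0, 0.718, 0.696, -0.0]
ft_force: [-0.2, 0.6, 0.2]
grip_width: 0.549
grip_force: 0.0
```

Call:
send_rows:
  deltas:
    - [[0,0,-0.0025],0]
    - [[0,0,-0.005],0]
    - [[0,0,-0.005],0]
    - [[0,0,-0.005],0]

```text
time: 4.27
ee_pos: [0.5892, -0.0706, 0.1054]
ee_rot: [0.0, 0.718, 0.696, 0.0]
ft_force: [-0.5, 0.7, 2.7]
grip_width: 0.55
grip_force: 0.6
```

Call:
send_rows:
  deltas:
    - [[0,0,-0.0025],0]
    - [[0,0,-0.005],0]
    - [[0,0,-0.005],0]
    - [[0,0,-0.005],0]

```text
time: 4.6
ee_pos: [0.5892, -0.0706, 0.1034]
ee_rot: [0.0, 0.718, 0.696, 0.0]
ft_force: [-0.8, -1.1, 1.1]
grip_width: 0.554
grip_force: 1.2
```

Call:
send_rows:
  deltas:
    - [[0,0,-0.0025],0]
    - [[0,0,-0.005],0]
    - [[0,0,-0.005],0]
    - [[0,0,-0.005],0]

```text
time: 4.93
ee_pos: [0.5892, -0.0707, 0.1014]
ee_rot: [0.0, 0.718, 0.696, 0.0]
ft_force: [-0.6, -0.1, 3.4]
grip_width: 0.548
grip_force: 2.2
```

Call:
send_rows:
  deltas:
    - [[0,0,-0.0025],0]
    - [[0,0,-0.0025],0]
    - [[0,0,-0.0025],0]
    - [[0,0,-0.0025],0]

```text
time: 5.27
ee_pos: [0.5892, -0.0706, 0.1004]
ee_rot: [0.0, 0.718, 0.696, 0.0]
ft_force: [-0.4, 0.1, 5.9]
grip_width: 0.55
grip_force: 2.5
```

```bash
python3 - <<'E'
from h import *
import cv2
im=cams.grab_frame("wrist");s=telemetry.state();print(s["ee_pos"],s["ft_force"],s["moment"],s["grip_force"])
cv2.imwrite("pics/w4.png",cv2.convertScaleAbs(cv2.resize(im[120:320,140:400,::-1],(780,600),interpolation=cv2.INTER_CUBIC),alpha=1.8))
E
```

```text
[ 0.58925951 -0.07065965  0.10042571] [-0.8479698   0.11375224  4.85181237] [ 0.01464549  0.07965395 -0.03039434] 2.5101375902068845
```

View pics/w4.png

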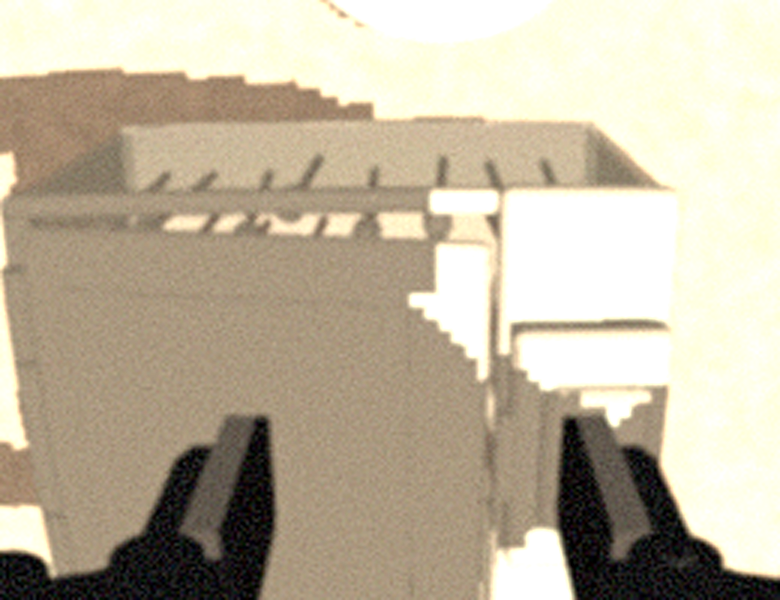

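Picture w4 shows the lid popped: swabs are visible in the gap at (270,220), and the lid is caught under the left fingertip at (245,420). The right fingertip is on the button at (600,420). I'll hold a moment, then ease up.

Call:
send_rows:
  deltas:
    - [[0,0,0],0]
    - [[0,0,0],0]
    - [[0,0,0],0]
    - [[0,0,0],0]
    - [[0,0,0],0]

```text
time: 5.73
ee_pos: [0.5892, -0.0707, 0.1005]
ee_rot: [0.0, 0.718, 0.696, 0.0]
ft_force: [-0.8, -0.2, 5.1]
grip_width: 0.547
grip_force: 2.5
```

Call:
send_rows:
  deltas:
    - [[0,0,0.005],0]
    - [[0,0,0.015],0]
    - [[0,0,0.025],0]
    - [[0,0,0.035],0]
    - [[0,0,0.045],0]

```text
time: 6.15
ee_pos: [0.5888, -0.0706, 0.1185]
ee_rot: [-0.0, 0.718, 0.696, -0.0]
ft_force: [0.1, -0.2, 0.1]
grip_width: 0.551
grip_force: 0.2
```

Call:
send_rows:
  deltas:
    - [[0,0,0.01],0]
    - [[0,0,0.02],0]
    - [[0,0,0.03],0]
    - [[0,0,0.04],0]
    - [[0,0,0.05],0]

```text
time: 6.57
ee_pos: [0.5891, -0.0706, 0.1388]
ee_rot: [0.0, 0.718, 0.696, 0.0]
ft_force: [-0.6, -0.2, -0.1]
grip_width: 0.552
grip_force: 0.1
```

Call:
send_rows:
  deltas:
    - [[-0.005,0,0.01],0]
    - [[-0.01,0,0.02],0]
    - [[-0.015,0,0.03],0]
    - [[-0.02,0,0.04],0]
    - [[-0.025,0,0.05],0]

```text
time: 6.98
ee_pos: [0.5788, -0.0706, 0.1587]
ee_rot: [-0.0, 0.718, 0.696, -0.0]
ft_force: [-0.6, 0.7, 0.4]
grip_width: 0.549
grip_force: 0.1
```

Call:
send_rows:
  deltas:
    - [[-0.005,0,0.01],0]
    - [[-0.01,0,0.02],0]
    - [[-0.015,0,0.03],0]
    - [[-0.02,0,0.04],0]
    - [[-0.025,0,0.05],0]

```text
time: 7.4
ee_pos: [0.5689, -0.0706, 0.1787]
ee_rot: [0.0, 0.718, 0.696, 0.0]
ft_force: [0.5, -0.6, -0.6]
grip_width: 0.551
grip_force: 0.0
```

Call:
send_rows:
  deltas:
    - [[0,0,0.04],0]
    - [[0,0,0.1],0]
    - [[0,0,0.16],0]
    - [[0,0,0.22],0]
    - [[0,0,0.25],0]

```text
time: 7.82
ee_pos: [0.5702, -0.0708, 0.2815]
ee_rot: [0.002, 0.718, 0.696, 0.001]
ft_force: [0.2, 0.5, 0.5]
grip_width: 0.549
grip_force: 0.0
```

Call:
send_rows:
  deltas:
    - [[-0.03,0,0],0]
    - [[-0.1,0.06,0],0]
    - [[-0.2,0.14,0],0]
    - [[-0.25,0.22,0],0]
    - [[-0.25,0.25,0],0]

```text
time: 8.23
ee_pos: [0.4644, 0.0311, 0.2775]
ee_rot: [-0.002, 0.718, 0.696, -0.001]
ft_force: [0.3, -0.7, -0.1]
grip_width: 0.548
grip_force: 0.0
```

Call:
send_rows:
  deltas:
    - [[0,0,0],0]
    - [[0,0,0],0]
    - [[0,0,0],0]
    - [[0,0,0],0]
    - [[0,0,0],0]

```text
time: 8.65
ee_pos: [0.4696, 0.0286, 0.2781]
ee_rot: [-0.0, 0.718, 0.696, -0.0]
ft_force: [-0.6, -0.6, 0.0]
grip_width: 0.548
grip_force: 0.0
```

```bash
python3 - <<'E'
from h import *
import cv2
b=cams.grab_frame("scene")[190:310,160:320,::-1]
cv2.imwrite("pics/s2.png",cv2.resize(b,None,fx=5,fy=5,interpolation=cv2.INTER_CUBIC))
s=telemetry.state();print(s["time"],s["ee_pos"],s["ft_force"])
E
```

```text
8.7 [0.46951353 0.0286474  0.27811034] [-0.85087628  0.3532586  -0.31420631]
```

View pics/s2.png

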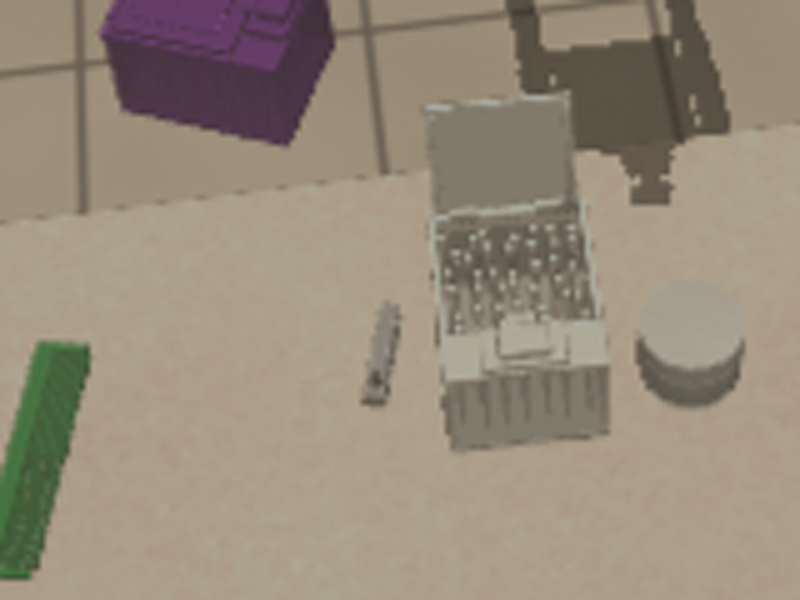

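The lid stands fully open (hinge near (510,210), free edge near (500,100)), the button at (527,335) is up, the neighbours look undisturbed, and the arm is clear.

```bash
python3 -c "
from cell import ticket
print(ticket.sign_off())"
```

```text
the job is handed in; nothing more can be done
None
```

The white swab tub's lid was caught under one finger while the other held the button down, then eased up until it stood fully open. The job is handed in, with the tub and its neighbours looking unmoved in the last picture; sign-off returned no verdict.

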